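Comb test bars into rows against the stop

ROBOT

A 6-joint arm with a two-finger parallel gripper is mounted at the origin on the work surface. World frame = base frame: x ahead of the robot, y to its left, z up, the work surface at z = 0. Lengths are in m, angles in rad, forces in N, time in s.
With the tool pointing down it reaches from about 0.375 to 0.75 m from the base axis. Payload 9 kg.
Tool frame: the origin (TCP) lies at the very end of the fingers, on their centre line; the grasp point (between the pads) lies 19 mm behind it (env.grip_point_offset is the distance from the TCP to the grasp point, in m); z points along the fingers, y is the direction in which the jaws open and shut (so a half turn about z gives the same grasp; the last joint's range is limited). The gripper opens to 85 mm and grips with 20 to 120 N. Pads are 22 mm wide; open, the fingers measure 114 mm over their backs; the gripper's body (76 mm by 85 mm) begins 54 mm behind the grasp point. The pads swing forward as they close: fully open they stand 13 mm farther back than shut.
Start: joints at [-1.431, 0.104, 0.097, 1.564, 0, 1.353], TCP at [0.21, -0.562, 0.231] pointing down, gripper open.
Joint ranges: [-2.99, 2.99], [-0.84, 1.86], [-1.1, 1.16], [-1.84, 2.11], [-1.51, 1.56], [-3.14, 3.14]. Speed limits (rad/s): [2.22, 2.22, 2.57, 3.14, 3.14, 3.14].

INTERFACE

Orientations are given as a rotation vector (axis times angle).
In Python, from plant import env gives the robot as it stands.
- The arm moves only by the tool send_rows, never from a script. Its argument "increments" is a list of rows, each a list of 3 entries, a list of its own where there are three numbers: the shift along the tool's x, y, z in m, then the turn, a rotation vector about the tool's x, y, z in degrees, then the closure, from 0 (fully open) to 1 (shut). In form: [[[dx, dy, dz], [rx, ry, rz], grip], ...]. A call has 1 to 10 rows; each row shifts and turns the commanded pose from where the row before left it, along the tool's axes as they then stand; what a row does not reach is not made up. A row lasts 1/10 s, in which the tool goes at most 50 mm and 8.59 degrees, less where a joint would pass 70% of its speed; a pose out of reach is approached as far as the arm can. A call is refused whole if a number of a shift passes 0.05 or a number of a turn 8.59, either way. A call with a gripper value outside its range is refused whole. The fingers move at their own pace and stop on an object; "force" is the grip in N (left out, the last holds). Time passes only in rows, so rows that do not move let the fingers close. It gives the time, the measured TCP pose, the force and the opening at its end, in the units of the state.
- env.get_state(): the state, without advancing time (a new reading comes with each control period).
- env.camera(name): name is "side" or "top"; returns (picture, depth): 480x640x3 uint8, blue, green, red; 480x640 float32, m along the optical axis (not along the pixel's ray), 0 where there is no reading.
- env.calibration(name): a dict with "fx", "fy", "cx", "cy" (pixels), "R" (3x3) and "t" (3): a world point X has camera coordinates R X + t. Camera axes: x right, y down, z forward; pixel columns grow to the right and rows downward; lengths in m; the calibration is good to about 2 mm. A picture is of the moment at which its call begins. calibration takes no time and is no camera call.
- env.finish_job(): hands the job in, once; it reports no verdict.
The state is a dict: "time_s": time; "joint_pos": joint angles; "qd": joint speeds; "joint_torque": joint torques, N m; "tool_pos": TCP position; "tcp_rot": TCP orientation; "force": force on the tool from outside, world axes, zero at the start; "torque": the same for the moment, N m; "gripper_width": finger opening in m.
Only numpy, scipy, OpenCV 4.12 (cv2) and the standard library are available. Lean on these libraries where they do the work, as an engineer would, in place of code of your own. Each camera call takes 0.05 s, during which the arm holds its last target. There are 200 camera calls.

TASK

Take the rake by its grip, stand its pegs on the tray floor at the empty end and comb the five scattered clay test bars along the tray, so that they end side by side, parallel to the stop rail, in one close pack against it. Finish the stroke by squeezing the pack gently against the stop with the rake for about a second, with about 10 N and never more than 20 N on the brittle bars; do not lean on the tray with over 40 N. Then stand the rake upright on the table beside the tray and let go; touch the bars only with the rake and leave the pot, jar and brush alone.

Things in the scene. Friction and masses are not known exactly. Their poses are not given: they have to be found in the camera images.
- tray: Fixed plywood ware tray with a wooden rim. Origin: centre of its underside. Outside 200 mm along its x, 400 mm along its y; inside 180 x 380 mm. Floor top 8 mm, rim top 28 mm above the origin; rim 10 mm thick. Its y axis runs from the empty end (-y) to the stop end (+y). From 118 to 190 mm along -y the floor is empty at the start.
- tray_floor (a point): Middle of the tray's floor top; axes as the tray. Across the +y end stands a rigid aluminium stop rail along x, 10 mm thick, 20 mm high, full width. It is clamped anew each time and its place is not given: its face towards the bars lies 150 to 178 mm from this point along +y. Find it by feel or sight.
- rake_grip (a point): Centre of the grip of the rake: wooden, about 250 g, loose, standing upright on its pegs on the table near the tray's empty end. The grip is an upright flat board 90 mm long (x), 22 mm thick (y), 56 mm high; this point is 73 mm above the peg feet, the grip's top 95 mm, the head board's top 39 mm. Axes: z up, x along the head.
- rake_foot (a point): Point at peg-foot level under the rake's middle, 73 mm below the grip centre. Head board 150 mm (x) by 40 mm (y), 25 to 39 mm above the feet. Two rows of 7 round pegs, 8 mm thick, 25 mm long, 23 mm apart along x, rows 16 mm either side in y, so the pegs' outer sides are 20 mm from the middle. Works either way round.
- lantern: Bystander: blue glazed lantern pot, 112 mm wide, 118 mm high. Origin: centre of its underside.
- jar: Bystander: white jar with lid, 70 mm wide, 90 mm high. Origin: centre of its underside.
- brush: Bystander: paint brush lying on the table. Origin: on its underside, near its middle.
- bar1: The first of five equal fired clay test bars, plain white, loose in the tray, 28 g. 100 mm long (its x), 12 mm wide (its y), 10 mm high. Origin: centre of its underside. The bars lie apart, askew by up to about 26 degrees from the tray's x, bar1 nearest the empty end and bar5 nearest the stop. They are brittle.
- bar2: The second of five equal fired clay test bars, plain white, loose in the tray, 28 g. 100 mm long (its x), 12 mm wide (its y), 10 mm high. Origin: centre of its underside. The bars lie apart, askew by up to about 26 degrees from the tray's x, bar1 nearest the empty end and bar5 nearest the stop. They are brittle.
- bar3: The third of five equal fired clay test bars, plain white, loose in the tray, 28 g. 100 mm long (its x), 12 mm wide (its y), 10 mm high. Origin: centre of its underside. The bars lie apart, askew by up to about 26 degrees from the tray's x, bar1 nearest the empty end and bar5 nearest the stop. They are brittle.
- bar4: The fourth of five equal fired clay test bars, plain white, loose in the tray, 28 g. 100 mm long (its x), 12 mm wide (its y), 10 mm high. Origin: centre of its underside. The bars lie apart, askew by up to about 26 degrees from the tray's x, bar1 nearest the empty end and bar5 nearest the stop. They are brittle.
- bar5: The fifth of five equal fired clay test bars, plain white, loose in the tray, 28 g. 100 mm long (its x), 12 mm wide (its y), 10 mm high. Origin: centre of its underside. The bars lie apart, askew by up to about 26 degrees from the tray's x, bar1 nearest the empty end and bar5 nearest the stop. They are brittle.
Mind the look-alikes: they are no part of the job. What is shaped like the part that bears rake_grip but turquoise is not meant.

How it is judged:
By the outcome, as a careful person would: the job done as asked, in the order asked, and still so for the second after the job is handed in, with the robot touching nothing.
It also fails if it takes over 69 s, if anything falls off the work surface, if the arm or the gripper's body presses on something with over 40 N, if the wrist force passes 120 N, or if a joint passes its speed limit or range.

## Working session

There is one attempt and no reset: what is moved stays moved. The work goes in short steps, Python scripts to look and compute and a tool call to move; the robot and the scene stay as the last step left them, time stands still between calls to the robot, and variables do not carry over. Pictures are saved under pics/ and viewed, about 8 in all and at most 12, crops included, and the job is handed in when it is done.

Besides the shell and the picture viewer there is one more tool, called after "Request:" by a JSON object that holds its "method" and its "body", one argument or row to a line. send_rows: Moves the arm, as the interface text tells. Its arguments: {"type":"object","properties":{"increments":{"type":"array","items":{"type":"array"}},"force":{"type":"number"}},"required":["increments"]}

```bash
mkdir -p pics; cat > h.py <<'E'
import numpy as np, cv2
from plant import env
def ray(name,u,v,z):
    c=env.calibration(name);R=np.array(c["R"]);t=np.array(c["t"])
    d=R.T@np.array([(u-c["cx"])/c["fx"],(v-c["cy"])/c["fy"],1.]);o=-R.T@t
    return o+d*(z-o[2])/d[2]
def proj(name,X):
    c=env.calibration(name);p=np.array(c["R"])@np.array(X)+np.array(c["t"])
    return c["fx"]*p[0]/p[2]+c["cx"],c["fy"]*p[1]/p[2]+c["cy"]
def cloud(name,D):
    c=env.calibration(name);v,u=np.mgrid[0:480,0:640]
    P=np.stack([(u-c["cx"])/c["fx"]*D,(v-c["cy"])/c["fy"]*D,D],-1)
    return (P-np.array(c["t"]))@np.array(c["R"])
E
python3 - <<'E'
from h import *
for n in("top","side"):
    I,D=env.camera(n);cv2.imwrite(f"pics/{n}0.png",I);np.save(f"{n}0.npy",D)
    c=env.calibration(n);print(n,-np.array(c["R"]).T@np.array(c["t"]),c["fx"],np.array(c["R"]).round(2).tolist())
s=env.get_state();print(s)
E
```

```text
top [ 0.46204606 -0.08068682  1.32015824] 499.0163579474955 [[-0.02, -1.0, 0.01], [-1.0, 0.02, -0.07], [0.07, -0.01, -1.0]]
side [0.19358332 1.03955189 0.7737515 ] 508.1897208883131 [[-0.95, -0.3, -0.02], [-0.13, 0.48, -0.87], [0.27, -0.82, -0.5]]
{'time_s': 0.1, 'joint_pos': array([-1.43066299e+00,  1.04641005e-01,  9.65437017e-02,  1.56390456e+00,
        2.40369624e-06,  1.35307546e+00]), 'qd': array([ 0.00180501, -0.00170071,  0.00320684, -0.00152964, -0.00017801,
        0.00050393]), 'joint_torque': array([ 5.71657845e-03, -5.58211970e+01,  5.04717207e+01,  1.33266096e-02,
       -3.41990735e-04,  6.04360636e-06]), 'tool_pos': array([ 0.21011387, -0.56168529,  0.23059742]), 'tcp_rot': array([-3.09025247e+00, -5.58907147e-01, -7.71865238e-05]), 'force': array([ 0.57350688, -0.16152088, -0.93668808]), 'torque': array([ 0.00625688, -0.03212879, -0.03759771]), 'gripper_width': 0.08545226571999254}
```

View pics/top0.png

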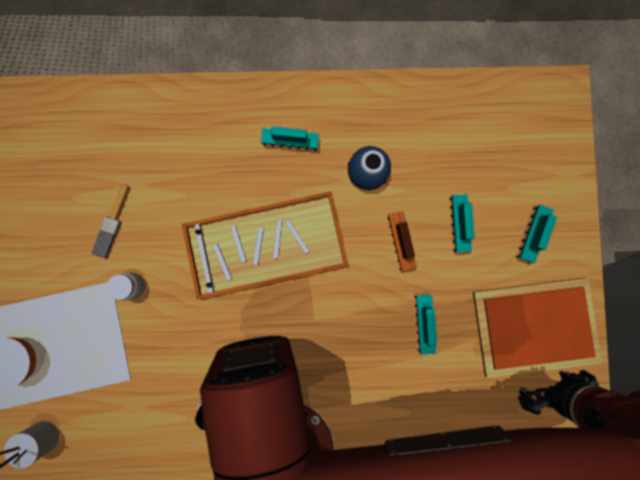

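View pics/side0.png

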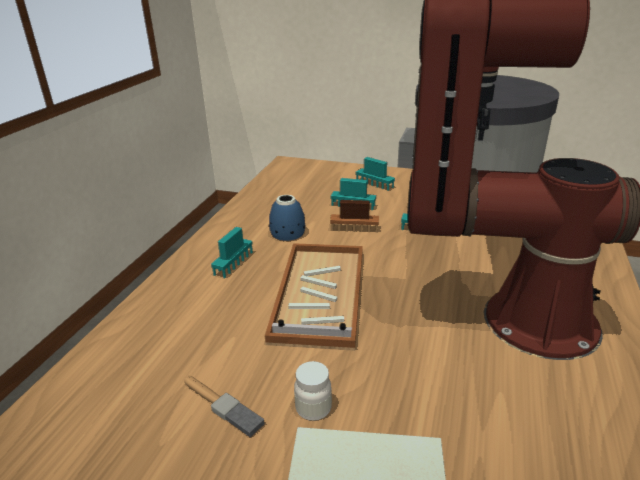

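Top view: the only brown rake is at (402,241). The turquoise look-alikes are at (290,138), (462,223), (537,233) and (427,325). The tray is at (265,245) with its stop at the left (203,258). The pot is at (370,167), the jar at (125,287) and the brush at (110,220).

```bash
cat > m.py <<'E'
from h import *
I=cv2.imread("pics/top0.png");D=np.load("top0.npy");P=cloud("top",D)
def pl(pts,z): return np.array([ray("top",u,v,z)[:2] for u,v in pts])
def rect(m,z):
    cs,_=cv2.findContours(m.astype(np.uint8),0,2);c=max(cs,key=cv2.contourArea).reshape(-1,2).astype(float)
    w=pl(c,z).astype(np.float32)*1000
    (cx,cy),(a,b),th=cv2.minAreaRect(w); 
    if a<b:a,b,th=b,a,th+90
    return round(cx,1),round(cy,1),round(a,1),round(b,1),round((th+90)%180-90,1)
hsv=cv2.cvtColor(I,cv2.COLOR_BGR2HSV);H,S,V=cv2.split(hsv)
Z=P[...,2]
box=np.zeros(H.shape,bool);box[185:305,175:355]=1
print("rim z",np.percentile(Z[box],[5,25,50,75,90,97]))
for p in[(300,202),(225,217),(250,287),(345,250)]:print(p,hsv[p[1],p[0]],Z[p[1],p[0]].round(4),'floor',hsv[230,310],Z[230,310].round(4))
rim=box&(((V<140)&(S>120)))
rim=cv2.morphologyEx(rim.astype(np.uint8),cv2.MORPH_CLOSE,np.ones((3,3)))
print("tray",rect(rim,.028))
w=(box&(S<70)&(V>110)).astype(np.uint8)
n,l,st,ce=cv2.connectedComponentsWithStats(w)
for i in range(1,n):
    if st[i,4]>40: print("white",ce[i].round(),st[i,4],rect(l==i,.018 if st[i,0]>212 else .028))
b=np.zeros(H.shape,bool);b[200:280,380:425]=1
for nm,lo,hi,z in[("grip",.06,.12,.095),("head",.028,.05,.039)]:
    m=b&(Z>lo)&(Z<hi)&(S>60);q=P[m];print(nm,m.sum(),np.median(q,0).round(4),rect(m,z))
dk=b&(V<75)&(S>100);print("grip dark",rect(dk,.095))
cv2.imwrite("pics/crop0.png",cv2.resize(I[180:310,170:430],None,fx=3,fy=3,interpolation=2))
E
python3 m.py
```

```text
rim z [-0.00475125 -0.00099008  0.00398752  0.00853204  0.02156099  0.02819082]
(300, 202) [ 13 171 103] 0.0107 floor [ 26 108 170] 0.005
(225, 217) [ 12 210 136] 0.024 floor [ 26 108 170] 0.005
(250, 287) [ 13 197 136] -0.0037 floor [ 26 108 170] 0.005
(345, 250) [ 16 163 164] -0.0023 floor [ 26 108 170] 0.005
tray (444.3, 58.9, 441.2, 178.9, 74.6)
white [277. 239.] 224 (542.3, 7.2, 100.5, 15.3, -7.3)
white [297. 236.] 217 (548.6, -44.6, 101.8, 14.5, 32.5)
white [238. 243.] 226 (533.5, 109.2, 101.9, 15.6, 17.7)
white [258. 245.] 220 (525.8, 57.9, 100.7, 15.6, -10.0)
white [203. 258.] 241 (497.1, 197.7, 127.4, 13.1, 11.5)
white [222. 262.] 224 (485.8, 151.4, 101.8, 15.0, 21.9)
grip 399 [ 0.5292 -0.3136  0.0935] (529.4, -313.1, 89.1, 27.8, 11.5)
head 527 [ 0.5235 -0.3089  0.0383] (529.7, -315.3, 149.3, 42.0, 11.3)
grip dark (527.1, -311.7, 87.8, 26.7, 11.3)
```

View pics/crop0.png

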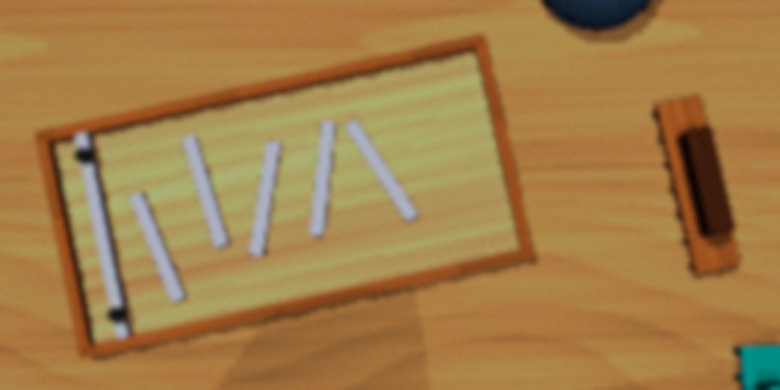

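The crop confirms that the brown rake is the real one, with its dark grip at crop (707,182). Tray outer corners in the crop are (37,132), (482,38), (535,258) and (88,354). The stop face towards the bars runs from about (90,133) to (129,335).

```bash
cat > g.py <<'E'
from h import *
f=lambda p:((p[0]+.5)/3-.5+170,(p[1]+.5)/3-.5+180)
C=np.array([ray("top",*f(p),.028)[:2] for p in[(37,132),(482,38),(535,258),(88,354)]])
ctr=C.mean(0)
e=[np.linalg.norm(C[i]-C[(i+1)%4]) for i in range(4)]
ey=(C[0]-C[1]+C[3]-C[2]);ex=(C[0]-C[3]+C[1]-C[2])
yaw=np.arctan2(-ey[0],ey[1]);yx=np.arctan2(ex[1],ex[0])
if __name__=="__main__":
    print("ctr",ctr,"edges",e,"yaw",np.degrees([yaw,yx]))
    y0=(yaw*2+yx)/3
    Rt=np.array([[np.cos(y0),np.sin(y0)],[-np.sin(y0),np.cos(y0)]])
    print("stop",[(Rt@(ray("top",*f(p),.028)[:2]-ctr)).round(4) for p in[(90,133),(129,335)]])
    for n,x,y,a in[(1,548.6,-44.6,32.5),(2,542.3,7.2,-7.3),(3,525.8,57.9,-10),(4,533.5,109.2,17.7),(5,485.8,151.4,21.9)]:
        print(n,(Rt@(np.array([x,y])/1e3-ctr)).round(4),round(a-np.degrees(y0),1))
    print("rake",(Rt@(np.array([.529,-.313])-ctr)).round(4))
    s=env.get_state();from scipy.spatial.transform import Rotation as Ro
    R=Ro.from_rotvec(s["tcp_rot"]).as_matrix();print("tool x yaw",np.degrees(np.arctan2(R[1,0],R[0,0])))
    print("to rake, tool axes",R.T@(np.array([.529,-.313,.12])-s["tool_pos"]))
E
python3 g.py
```

```text
ctr [0.52770881 0.03755785] edges [np.float64(0.3937252942784009), np.float64(0.19645278437328498), np.float64(0.3917332097994286), np.float64(0.1964078601168422)] yaw [10.82721416 12.35887507]
stop [array([0.0891, 0.1542]), array([-0.0883,  0.1567])]
1 [ 0.0043 -0.0847] 21.2
2 [ 0.0083 -0.0326] -18.6
3 [0.0021 0.0203] -21.3
4 [0.0198 0.0691] 6.4
5 [-0.0187  0.1199] 10.6
rake [-0.0677 -0.344 ]
tool x yaw 20.503526897263896
to rake, tool axes [ 0.38576158 -0.12110624  0.11084135]
```

Request:
{"method": "send_rows", "body": {
  "increments": [
    [[0, 0, 0], [0, 0, 8.5], 0],
    [[0.04, -0.02, 0], [0, 0, 0.6], 0],
    [[0.04, -0.02, 0], [0, 0, 0], 0],
    [[0.04, -0.02, 0], [0, 0, 0], 0],
    [[0.04, -0.02, 0], [0, 0, 0], 0],
    [[0.04, -0.02, 0], [0, 0, 0], 0],
    [[0.04, -0.02, 0], [0, 0, 0], 0],
    [[0.04, -0.02, 0], [0, 0, 0], 0],
    [[0.04, -0.02, 0], [0, 0, 0], 0],
    [[0.04, -0.02, 0], [0, 0, 0], 0]
  ]
}}

```text
time_s: 1.1
tool_pos: [0.5283, -0.3126, 0.2309]
tcp_rot: [-3.126, -0.312, 0.001]
force: [-0.6, 0.5, 0.4]
gripper_width: 0.0851
```

```bash
cat > s.py <<'E'
from h import *
from scipy.spatial.transform import Rotation as Ro
def st(tgt=None):
    s=env.get_state();R=Ro.from_rotvec(s["tcp_rot"]).as_matrix()
    print(round(s["time_s"],2),s["tool_pos"].round(4),"yaw",np.degrees(np.arctan2(R[1,0],R[0,0])).round(2),"z",R[:,2].round(4),"F",s["force"].round(2),"Ftool",(R.T@s["force"]).round(2),"w",round(s["gripper_width"],4))
    if tgt is not None: print("delta tool",(R.T@(np.array(tgt)-s["tool_pos"])).round(4))
    return s,R
E
python3 - <<'E'
from s import *
st([.529,-.313,.054])
I,D=env.camera("side");cv2.imwrite("pics/side1.png",I)
for p in[(.529,-.313,.095),(.529,-.313,.073)]:print(proj("side",p))
E
```

```text
1.1 [ 0.5283 -0.3126  0.2309] yaw 11.4 z [-4.e-04  2.e-04 -1.e+00] F [-0.62  0.5   0.37] Ftool [-0.51 -0.61 -0.37] w 0.0851
delta tool [0.0006 0.0006 0.1769]
(np.float64(354.67383546310856), np.float64(201.3076915233928))
(np.float64(354.577115979482), np.float64(207.79234559575778))
```

The side view projection (354,201) matches the brown grip, and the arm tracked to under 1 mm. Next I descend, then close.

Request:
{"method": "send_rows", "body": {
  "increments": [
    [[0, 0, 0.04], [0, 0, 0], 0],
    [[0, 0, 0.04], [0, 0, 0], 0],
    [[0, 0, 0.04], [0, 0, 0], 0],
    [[0, 0, 0.035], [0, 0, 0], 0],
    [[0, 0, 0.015], [0, 0, 0], 0],
    [[0, 0, 0.006], [0, 0, 0], 0],
    [[0, 0, 0], [0, 0, 0], 0.5],
    [[0, 0, 0], [0, 0, 0], 0.8],
    [[0, 0, 0], [0, 0, 0], 1],
    [[0, 0, 0], [0, 0, 0], 1]
  ],
  "force": 40
}}

```text
time_s: 2.15
tool_pos: [0.5278, -0.3147, 0.0567]
tcp_rot: [3.124, 0.312, 0.002]
force: [0.2, 0.3, -0.8]
gripper_width: 0.0281
```

Request:
{"method": "send_rows", "body": {
  "increments": [
    [[0, 0, 0], [0, 0, 0], 1],
    [[0, 0, 0], [0, 0, 0], 1],
    [[0, 0, 0], [0, 0, 0], 1],
    [[0, 0, 0], [0, 0, 0], 1]
  ],
  "force": 70
}}

```text
time_s: 2.55
tool_pos: [0.5278, -0.3146, 0.0566]
tcp_rot: [3.125, 0.312, 0.002]
force: [-0.3, -0.4, 5.9]
gripper_width: 0.0214
```

```bash
python3 - <<'E'
from s import *
st()
E
```

```text
2.55 [ 0.5278 -0.3146  0.0566] yaw 11.4 z [ 0.0014 -0.0014 -1.    ] F [-0.34 -0.39  5.94] Ftool [-0.4   0.32 -5.94] w 0.0214
```

Request:
{"method": "send_rows", "body": {
  "increments": [
    [[0, 0, -0.01], [0, 0, 0], 1],
    [[0, 0, -0.03], [0, 0, 0], 1],
    [[0, 0, -0.04], [0, 0, 0], 1],
    [[0, 0, -0.03], [0, 0, 0], 1],
    [[0, 0, 0], [0, 0, 0], 1]
  ]
}}

```text
time_s: 3.05
tool_pos: [0.5289, -0.3156, 0.171]
tcp_rot: [3.12, 0.312, 0.008]
force: [0.4, -0.2, -2.2]
gripper_width: 0.0213
```

```bash
python3 - <<'E'
from s import *
s,R=st([.5599,-.113,.0646])
print("pot",ray("top",373,161,.118),ray("top",370,168,.06))
I,D=env.camera("side");cv2.imwrite("pics/side2.png",I[130:360,180:480])
P=cloud("top",np.load("top0.npy"));b=P[140:195,345:395].reshape(-1,3);q=b[b[:,2]>.04];print(q.min(0),q.max(0))
E
```

```text
3.05 [ 0.5289 -0.3156  0.171 ] yaw 11.41 z [ 0.0053 -0.0051 -1.    ] F [ 0.36 -0.15 -2.22] Ftool [0.31 0.21 2.22] w 0.0213
delta tool [ 0.07   -0.1931  0.1055]
pot [ 0.72186637 -0.23713424  0.118     ] [ 0.71641639 -0.23644998  0.06      ]
[ 0.46204606 -0.28948423  0.04000209] [ 0.77550784 -0.08068682  1.32015824]
```

View pics/side2.png

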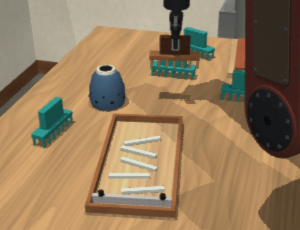

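The rake hangs level over its old spot, at crop (176,60), and the way to the tray's empty end is clear of the pot.

Request:
{"method": "send_rows", "body": {
  "increments": [
    [[0.01, -0.03, 0], [0.35, -0.24, 0], 1],
    [[0.01, -0.04, 0], [0, 0, 0], 1],
    [[0.015, -0.04, 0], [0, 0, 0], 1],
    [[0.015, -0.04, 0], [0, 0, 0], 1],
    [[0.015, -0.03, 0], [0, 0, 0], 1],
    [[0.005, -0.013, 0], [0, 0, 0], 1],
    [[0, 0, 0.04], [0, 0, 0], 1],
    [[0, 0, 0.03], [0, 0, 0], 1],
    [[0, 0, 0], [0, 0, 0], 1]
  ]
}}

```text
time_s: 4.0
tool_pos: [0.5536, -0.1094, 0.0903]
tcp_rot: [-3.116, -0.311, 0.02]
force: [-0.9, -0.7, -3.1]
gripper_width: 0.0213
```

```bash
python3 - <<'E'
from s import *
s,R=st([.5599,-.113,.0646])
I,D=env.camera("top");cv2.imwrite("pics/top3.png",cv2.resize(I[170:310,170:430],None,fx=3,fy=3,interpolation=2))
E
```

```text
4.0 [ 0.5536 -0.1094  0.0903] yaw 11.4 z [-0.0139  0.0087 -0.9999] F [-0.92 -0.68 -3.11] Ftool [-1.    0.52  3.12] w 0.0213
delta tool [0.0057 0.0051 0.0256]
```

View pics/top3.png

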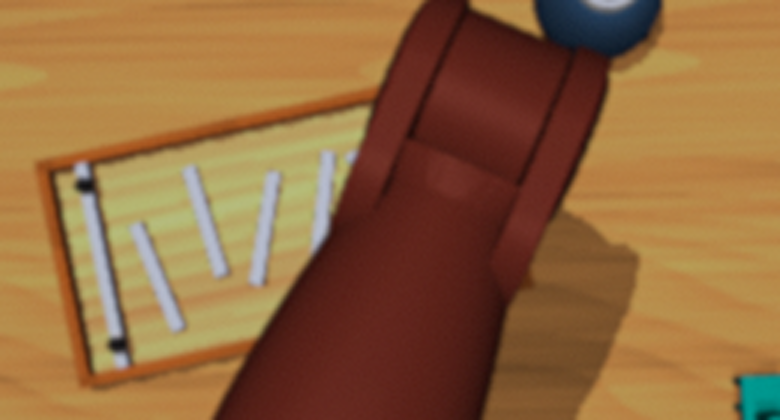

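The top view is blocked by the arm, but the bars are untouched and the stop face is in view at crop (90,163)–(129,365). I let the arm settle and read again.

Request:
{"method": "send_rows", "body": {
  "increments": [
    [[0, 0, 0], [0, 0, 0], 1],
    [[0, 0, 0], [0, 0, 0], 1]
  ]
}}

```text
time_s: 4.25
tool_pos: [0.5583, -0.1115, 0.098]
tcp_rot: [-3.122, -0.311, 0.004]
force: [0.7, 0.5, -2.0]
gripper_width: 0.021
```

```bash
python3 - <<'E'
from s import *
s,R=st([.5599,-.113,.0646]);print(R[2].round(4))
E
```

```text
4.25 [ 0.5583 -0.1115  0.098 ] yaw 11.37 z [-0.0029  0.0039 -1.    ] F [ 0.7   0.47 -1.98] Ftool [ 0.79 -0.31  1.98] w 0.021
delta tool [0.0014 0.0019 0.0334]
[-0.0021 -0.0044 -1.    ]
```

Request:
{"method": "send_rows", "body": {
  "increments": [
    [[0.0015, 0.002, 0.008], [-0.2, 0.1, 0], 1],
    [[0, 0, 0.008], [0, 0, 0], 1],
    [[0, 0, 0.006], [0, 0, 0], 1],
    [[0, 0, 0.004], [0, 0, 0], 1],
    [[0, 0, 0.003], [0, 0, 0], 1],
    [[0, 0, 0.001], [0, 0, 0], 1],
    [[0, 0, 0], [0, 0, 0], 1],
    [[0, 0, 0], [0, 0, 0], 1]
  ]
}}

```text
time_s: 5.05
tool_pos: [0.5592, -0.1123, 0.0663]
tcp_rot: [-3.124, -0.312, 0.004]
force: [-0.4, 0.1, -1.9]
gripper_width: 0.0211
```

```bash
python3 - <<'E'
from s import *
s,R=st([.5599,-.113,.0646]);print(R[2].round(4))
I,D=env.camera("side");cv2.imwrite("pics/side3.png",cv2.resize(I[190:340,220:400],None,fx=4,fy=4,interpolation=2))
E
```

```text
5.05 [ 0.5592 -0.1123  0.0663] yaw 11.4 z [-0.0026  0.0018 -1.    ] F [-0.45  0.14 -1.87] Ftool [-0.41 -0.22  1.88] w 0.0211
delta tool [0.0006 0.0008 0.0017]
[-0.0022 -0.0023 -1.    ]
```

View pics/side3.png

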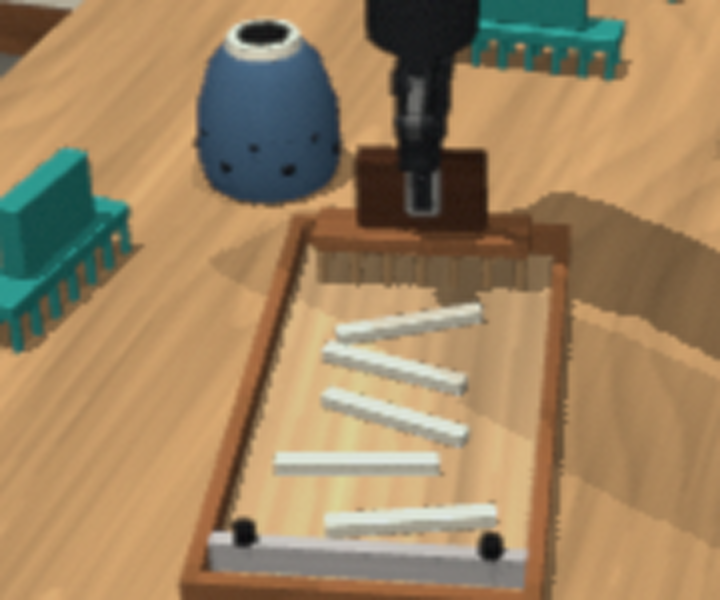

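The pegs at (318–525, 285) are inside the tray at the empty end with room on both sides. I touch down gently.

Request:
{"method": "send_rows", "body": {
  "increments": [
    [[-0.001, 0, 0.001], [0, 0, 0], 1],
    [[-0.001, 0, 0.0005], [0, 0, 0], 1],
    [[0, 0, 0], [0, 0, 0], 1],
    [[0, 0, 0], [0, 0, 0], 1]
  ]
}}

```text
time_s: 5.5
tool_pos: [0.5572, -0.1127, 0.0647]
tcp_rot: [-3.124, -0.312, 0.004]
force: [-0.1, -0.3, -1.1]
gripper_width: 0.0213
```

Request:
{"method": "send_rows", "body": {
  "increments": [
    [[0, 0, 0.0005], [0, 0, 0], 1],
    [[0, 0, 0], [0, 0, 0], 1],
    [[0, 0, 0], [0, 0, 0], 1]
  ]
}}

```text
time_s: 5.8
tool_pos: [0.5571, -0.1127, 0.0646]
tcp_rot: [-3.124, -0.312, 0.004]
force: [-3.2, 0.3, 6.7]
gripper_width: 0.0212
```

Request:
{"method": "send_rows", "body": {
  "increments": [
    [[0, 0, 0.0005], [0, 0, 0], 1],
    [[0, 0, 0], [0, 0, 0], 1],
    [[0, 0, 0], [0, 0, 0], 1]
  ]
}}

```text
time_s: 6.1
tool_pos: [0.5571, -0.1128, 0.0646]
tcp_rot: [-3.124, -0.312, 0.004]
force: [-5.7, 0.9, 10.1]
gripper_width: 0.0212
```

Request:
{"method": "send_rows", "body": {
  "increments": [
    [[0, 0, -0.0006], [0, 0, 0], 1],
    [[0, -0.002, 0], [0, 0, 0], 1],
    [[0, -0.004, 0], [0, 0, 0], 1],
    [[0, -0.004, 0], [0, 0, 0], 1],
    [[0, -0.004, 0], [0, 0, 0], 1],
    [[0, -0.004, 0], [0, 0, 0], 1],
    [[0, -0.004, 0], [0, 0, 0], 1],
    [[0, -0.004, 0], [0, 0, 0], 1],
    [[0, -0.004, 0], [0, 0, 0], 1],
    [[0, -0.004, 0], [0, 0, 0], 1]
  ]
}}

```text
time_s: 7.1
tool_pos: [0.5505, -0.0792, 0.0645]
tcp_rot: [-3.124, -0.312, 0.003]
force: [0.9, -5.0, 5.5]
gripper_width: 0.0214
```

Request:
{"method": "send_rows", "body": {
  "increments": [
    [[0, -0.004, 0.0001], [0, 0, 0], 1],
    [[0, -0.004, 0], [0, 0, 0], 1],
    [[0, -0.004, 0], [0, 0, 0], 1],
    [[0, -0.004, 0], [0, 0, 0], 1],
    [[0, -0.004, 0], [0, 0, 0], 1],
    [[0, -0.004, 0], [0, 0, 0], 1],
    [[0, -0.004, 0], [0, 0, 0], 1],
    [[0, -0.004, 0], [0, 0, 0], 1],
    [[0, -0.004, 0], [0, 0, 0], 1],
    [[0, -0.004, 0], [0, 0, 0], 1]
  ]
}}

```text
time_s: 8.1
tool_pos: [0.5426, -0.04, 0.0645]
tcp_rot: [-3.124, -0.312, 0.003]
force: [1.0, -4.9, 5.9]
gripper_width: 0.0211
```

```bash
python3 - <<'E'
from s import *
s,R=st();print(R[2].round(4))
a=np.radians(11.4);d=s["tool_pos"][:2]-[.5277,.0376];print("tray x,y",d@[np.cos(a),np.sin(a)],d@[-np.sin(a),np.cos(a)])
E
```

```text
8.1 [ 0.5426 -0.04    0.0645] yaw 11.4 z [-0.0023  0.0014 -1.    ] F [ 1.04 -4.91  5.93] Ftool [ 0.04  5.   -5.94] w 0.0211
[-0.002  -0.0018 -1.    ]
tray x,y -0.0007103516520286986 -0.07904138621620148
```

Request:
{"method": "send_rows", "body": {
  "increments": [
    [[0, -0.004, 0], [0, 0, 0], 1],
    [[0, -0.004, 0], [0, 0, 0], 1],
    [[0, -0.004, 0], [0, 0, 0], 1],
    [[0, -0.004, 0], [0, 0, 0], 1],
    [[0, -0.004, 0], [0, 0, 0], 1],
    [[0, -0.004, 0], [0, 0, 0], 1],
    [[0, -0.004, 0], [0, 0, 0], 1],
    [[0, -0.004, 0], [0, 0, 0], 1],
    [[0, -0.004, 0], [0, 0, 0], 1],
    [[0, -0.004, 0], [0, 0, 0], 1]
  ]
}}

```text
time_s: 9.1
tool_pos: [0.5346, -0.0008, 0.0645]
tcp_rot: [-3.124, -0.312, 0.004]
force: [1.0, -3.9, 5.6]
gripper_width: 0.0219
```

Request:
{"method": "send_rows", "body": {
  "increments": [
    [[0, -0.004, 0], [0, 0, 0], 1],
    [[0, -0.004, 0], [0, 0, 0], 1],
    [[0, -0.004, 0], [0, 0, 0], 1],
    [[0, -0.004, 0], [0, 0, 0], 1],
    [[0, -0.004, 0], [0, 0, 0], 1],
    [[0, -0.004, 0], [0, 0, 0], 1],
    [[0, -0.004, 0], [0, 0, 0], 1],
    [[0, -0.004, 0], [0, 0, 0], 1],
    [[0, -0.004, 0], [0, 0, 0], 1],
    [[0, -0.004, 0], [0, 0, 0], 1]
  ]
}}

```text
time_s: 10.1
tool_pos: [0.5266, 0.0384, 0.0645]
tcp_rot: [-3.124, -0.312, 0.004]
force: [1.1, -4.7, 5.5]
gripper_width: 0.0212
```

```bash
cat >> s.py <<'E'
def tr(s):
    a=np.radians(11.4);d=s["tool_pos"][:2]-[.5277,.0376];print("tray x,y",d@[np.cos(a),np.sin(a)],d@[-np.sin(a),np.cos(a)])
E
python3 - <<'E'
from s import *
s,R=st();print(R[2].round(4));tr(s)
I,D=env.camera("side");cv2.imwrite("pics/side4.png",cv2.resize(I[190:350,220:400],None,fx=4,fy=4,interpolation=2)[:600])
E
```

```text
10.1 [0.5266 0.0384 0.0645] yaw 11.39 z [-0.0028  0.0015 -1.    ] F [ 1.14 -4.72  5.46] Ftool [ 0.17  4.84 -5.47] w 0.0212
[-0.0024 -0.002  -1.    ]
tray x,y -0.0009357959178679608 0.0010227992761886056
```

View pics/side4.png

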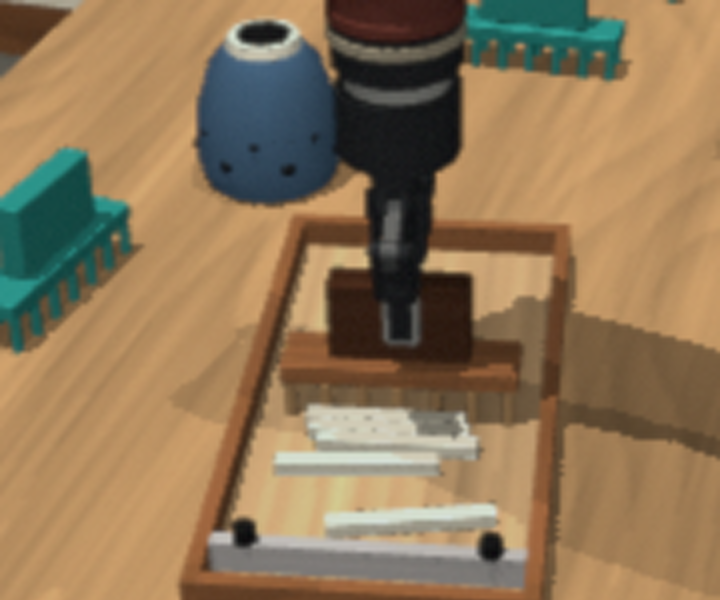

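Bars 1–3 are already gathered at (390,430). Bars 4 and 5 wait ahead at (355,463) and (410,520), and the rake is square with side clearance.

Request:
{"method": "send_rows", "body": {
  "increments": [
    [[0, -0.004, 0], [0, 0, 0], 1],
    [[0, -0.004, 0], [0, 0, 0], 1],
    [[0, -0.004, 0], [0, 0, 0], 1],
    [[0, -0.004, 0], [0, 0, 0], 1],
    [[0, -0.004, 0], [0, 0, 0], 1],
    [[0, -0.004, 0], [0, 0, 0], 1],
    [[0, -0.004, 0], [0, 0, 0], 1],
    [[0, -0.004, 0], [0, 0, 0], 1],
    [[0, -0.004, 0], [0, 0, 0], 1],
    [[0, -0.003, 0], [0, 0, 0], 1]
  ]
}}

```text
time_s: 11.15
tool_pos: [0.5188, 0.0768, 0.0645]
tcp_rot: [-3.124, -0.312, 0.004]
force: [1.0, -4.6, 5.0]
gripper_width: 0.0214
```

Request:
{"method": "send_rows", "body": {
  "increments": [
    [[0, -0.002, 0], [0, 0, 0], 1],
    [[0, -0.002, 0], [0, 0, 0], 1],
    [[0, -0.002, 0], [0, 0, 0], 1],
    [[0, -0.002, 0], [0, 0, 0], 1],
    [[0, -0.002, 0], [0, 0, 0], 1],
    [[0, -0.002, 0], [0, 0, 0], 1],
    [[0, -0.002, 0], [0, 0, 0], 1],
    [[0, -0.002, 0], [0, 0, 0], 1],
    [[0, -0.002, 0], [0, 0, 0], 1],
    [[0, -0.002, 0], [0, 0, 0], 1]
  ]
}}

```text
time_s: 12.15
tool_pos: [0.5149, 0.0962, 0.0645]
tcp_rot: [-3.124, -0.312, 0.004]
force: [1.3, -4.9, 3.7]
gripper_width: 0.0212
```

```bash
python3 - <<'E'
from s import *
s,R=st();print(R[2].round(4));tr(s)
I,D=env.camera("side");cv2.imwrite("pics/side5.png",cv2.resize(I[240:350,230:400],None,fx=4.5,fy=4.5,interpolation=2))
E
```

```text
12.15 [0.5149 0.0962 0.0645] yaw 11.4 z [-0.003   0.0018 -1.    ] F [ 1.27 -4.92  3.74] Ftool [ 0.27  5.06 -3.75] w 0.0212
[-0.0026 -0.0024 -1.    ]
tray x,y -0.0009698751263988382 0.05998534546495995
```

View pics/side5.png

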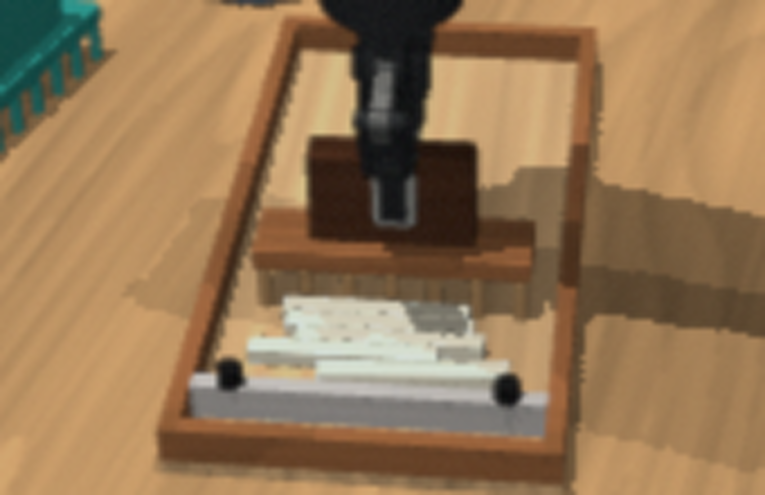

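Four bars are packed and bar 5 is at the stop, so about 15 mm remains. I approach slowly while watching the force.

Request:
{"method": "send_rows", "body": {
  "increments": [
    [[0, -0.001, 0], [0, 0, 0], 1],
    [[0, -0.001, 0], [0, 0, 0], 1],
    [[0, -0.001, 0], [0, 0, 0], 1],
    [[0, -0.001, 0], [0, 0, 0], 1],
    [[0, -0.001, 0], [0, 0, 0], 1],
    [[0, -0.001, 0], [0, 0, 0], 1],
    [[0, -0.001, 0], [0, 0, 0], 1],
    [[0, -0.001, 0], [0, 0, 0], 1]
  ]
}}

```text
time_s: 13.0
tool_pos: [0.5133, 0.1039, 0.0645]
tcp_rot: [-3.124, -0.312, 0.004]
force: [1.4, -5.3, 4.8]
gripper_width: 0.0212
```

Request:
{"method": "send_rows", "body": {
  "increments": [
    [[0, -0.001, 0], [0, 0, 0], 1],
    [[0, -0.001, 0], [0, 0, 0], 1]
  ]
}}

```text
time_s: 13.2
tool_pos: [0.5129, 0.1059, 0.0645]
tcp_rot: [-3.124, -0.312, 0.004]
force: [1.1, -5.5, 4.3]
gripper_width: 0.0215
```

Request:
{"method": "send_rows", "body": {
  "increments": [
    [[0, -0.0005, 0], [0, 0, 0], 1],
    [[0, -0.0005, 0], [0, 0, 0], 1]
  ]
}}

```text
time_s: 13.4
tool_pos: [0.5127, 0.1069, 0.0645]
tcp_rot: [-3.124, -0.312, 0.005]
force: [1.6, -5.0, 4.5]
gripper_width: 0.0214
```

Request:
{"method": "send_rows", "body": {
  "increments": [
    [[0, -0.0005, 0], [0, 0, 0], 1],
    [[0, -0.0005, 0], [0, 0, 0], 1],
    [[0, -0.0005, 0], [0, 0, 0], 1]
  ]
}}

```text
time_s: 13.7
tool_pos: [0.5124, 0.1084, 0.0645]
tcp_rot: [-3.124, -0.312, 0.004]
force: [1.1, -5.2, 4.4]
gripper_width: 0.0212
```

Request:
{"method": "send_rows", "body": {
  "increments": [
    [[0, -0.0005, 0], [0, 0, 0], 1],
    [[0, -0.0005, 0], [0, 0, 0], 1]
  ]
}}

```text
time_s: 13.9
tool_pos: [0.5122, 0.1093, 0.0645]
tcp_rot: [-3.124, -0.312, 0.005]
force: [0.6, -5.4, 4.1]
gripper_width: 0.0214
```

Request:
{"method": "send_rows", "body": {
  "increments": [
    [[0, -0.0004, 0], [0, 0, 0], 1],
    [[0, -0.0004, 0], [0, 0, 0], 1]
  ]
}}

```text
time_s: 14.1
tool_pos: [0.5121, 0.1101, 0.0645]
tcp_rot: [-3.124, -0.312, 0.005]
force: [1.7, -5.5, 4.4]
gripper_width: 0.0215
```

Request:
{"method": "send_rows", "body": {
  "increments": [
    [[0, -0.0004, 0], [0, 0, 0], 1],
    [[0, -0.0004, 0], [0, 0, 0], 1]
  ]
}}

```text
time_s: 14.3
tool_pos: [0.5119, 0.1109, 0.0645]
tcp_rot: [-3.124, -0.312, 0.005]
force: [1.3, -4.2, 4.3]
gripper_width: 0.0211
```

Request:
{"method": "send_rows", "body": {
  "increments": [
    [[0, -0.0004, 0], [0, 0, 0], 1],
    [[0, -0.0004, 0], [0, 0, 0], 1]
  ]
}}

```text
time_s: 14.5
tool_pos: [0.5117, 0.1116, 0.0645]
tcp_rot: [-3.124, -0.312, 0.005]
force: [0.8, -4.6, 4.3]
gripper_width: 0.0212
```

Request:
{"method": "send_rows", "body": {
  "increments": [
    [[0, -0.0004, 0], [0, 0, 0], 1]
  ]
}}

```text
time_s: 14.6
tool_pos: [0.5117, 0.1121, 0.0645]
tcp_rot: [-3.124, -0.312, 0.005]
force: [0.5, -5.2, 5.0]
gripper_width: 0.0211
```

Request:
{"method": "send_rows", "body": {
  "increments": [
    [[0, -0.0004, 0], [0, 0, 0], 1]
  ]
}}

```text
time_s: 14.7
tool_pos: [0.5116, 0.1125, 0.0645]
tcp_rot: [-3.124, -0.312, 0.005]
force: [0.9, -5.3, 4.7]
gripper_width: 0.0213
```

Request:
{"method": "send_rows", "body": {
  "increments": [
    [[0, -0.0004, 0], [0, 0, 0], 1],
    [[0, -0.0004, 0], [0, 0, 0], 1]
  ]
}}

```text
time_s: 14.9
tool_pos: [0.5114, 0.1132, 0.0645]
tcp_rot: [-3.124, -0.312, 0.005]
force: [0.9, -4.3, 3.9]
gripper_width: 0.0213
```

Request:
{"method": "send_rows", "body": {
  "increments": [
    [[0, -0.0004, 0], [0, 0, 0], 1],
    [[0, -0.0004, 0], [0, 0, 0], 1]
  ]
}}

```text
time_s: 15.1
tool_pos: [0.5112, 0.114, 0.0645]
tcp_rot: [-3.124, -0.312, 0.005]
force: [1.3, -4.8, 4.6]
gripper_width: 0.0218
```

Request:
{"method": "send_rows", "body": {
  "increments": [
    [[0, -0.0004, 0], [0, 0, 0], 1]
  ]
}}

```text
time_s: 15.2
tool_pos: [0.5112, 0.1144, 0.0645]
tcp_rot: [-3.124, -0.312, 0.005]
force: [0.6, -5.3, 4.4]
gripper_width: 0.0213
```

```bash
python3 - <<'E'
from s import *
s,R=st();tr(s)
I,D=env.camera("side");cv2.imwrite("pics/side6.png",cv2.resize(I[290:350,250:380],None,fx=6,fy=6,interpolation=2))
E
```

```text
15.2 [0.5112 0.1144 0.0645] yaw 11.39 z [-0.0031  0.0019 -1.    ] F [ 0.65 -5.3   4.38] Ftool [-0.42  5.31 -4.39] w 0.0213
tray x,y -0.0010113880104690158 0.07855490532568457
```

View pics/side6.png

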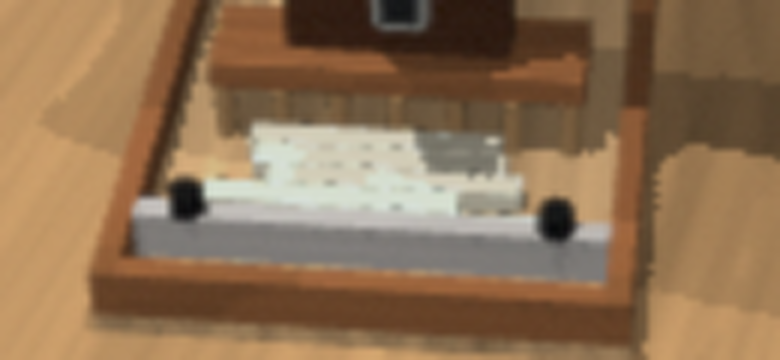

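The pack is nearly closed against the stop, with a small gap left at the left end (205,185). Fine steps continue.

Request:
{"method": "send_rows", "body": {
  "increments": [
    [[0, -0.0004, 0], [0, 0, 0], 1],
    [[0, -0.0004, 0], [0, 0, 0], 1]
  ]
}}

```text
time_s: 15.45
tool_pos: [0.511, 0.1153, 0.0645]
tcp_rot: [-3.124, -0.312, 0.005]
force: [0.9, -4.0, 4.1]
gripper_width: 0.021
```

Request:
{"method": "send_rows", "body": {
  "increments": [
    [[0, -0.0004, 0], [0, 0, 0], 1],
    [[0, -0.0004, 0], [0, 0, 0], 1]
  ]
}}

```text
time_s: 15.65
tool_pos: [0.5108, 0.1161, 0.0645]
tcp_rot: [-3.124, -0.312, 0.005]
force: [-0.1, -4.2, 3.5]
gripper_width: 0.0211
```

Request:
{"method": "send_rows", "body": {
  "increments": [
    [[0, -0.0004, 0], [0, 0, 0], 1]
  ]
}}

```text
time_s: 15.75
tool_pos: [0.5108, 0.1165, 0.0645]
tcp_rot: [-3.124, -0.312, 0.005]
force: [0.5, -4.5, 3.2]
gripper_width: 0.0212
```

Request:
{"method": "send_rows", "body": {
  "increments": [
    [[0, -0.0004, 0], [0, 0, 0], 1]
  ]
}}

```text
time_s: 15.85
tool_pos: [0.5107, 0.1168, 0.0645]
tcp_rot: [-3.124, -0.312, 0.004]
force: [1.3, -5.4, 4.4]
gripper_width: 0.0213
```

Request:
{"method": "send_rows", "body": {
  "increments": [
    [[0, -0.0004, 0], [0, 0, 0], 1],
    [[0, -0.0004, 0], [0, 0, 0], 1]
  ]
}}

```text
time_s: 16.05
tool_pos: [0.5107, 0.117, 0.0646]
tcp_rot: [-3.125, -0.311, 0.004]
force: [0.8, -8.2, 3.4]
gripper_width: 0.0216
```

Request:
{"method": "send_rows", "body": {
  "increments": [
    [[0, -0.0004, 0], [0, 0, 0], 1],
    [[0, -0.0004, 0], [0, 0, 0], 1]
  ]
}}

```text
time_s: 16.25
tool_pos: [0.5107, 0.1172, 0.0647]
tcp_rot: [3.126, 0.311, -0.004]
force: [1.4, -11.9, 4.0]
gripper_width: 0.0209
```

Request:
{"method": "send_rows", "body": {
  "increments": [
    [[0, -0.0004, 0], [0, 0, 0], 1],
    [[0, -0.0004, 0], [0, 0, 0], 1]
  ]
}}

```text
time_s: 16.45
tool_pos: [0.5106, 0.1175, 0.0647]
tcp_rot: [3.125, 0.31, -0.004]
force: [1.5, -14.1, 3.9]
gripper_width: 0.0209
```

Firm contact: total is 14.2 N, less about 4.5 N of floor drag, so roughly 10 N on the pack. I hold it.

Request:
{"method": "send_rows", "body": {
  "increments": [
    [[0, 0, 0], [0, 0, 0], 1],
    [[0, 0, 0], [0, 0, 0], 1],
    [[0, 0, 0], [0, 0, 0], 1]
  ]
}}

```text
time_s: 16.75
tool_pos: [0.5106, 0.1174, 0.0647]
tcp_rot: [3.125, 0.31, -0.004]
force: [0.7, -12.8, 3.5]
gripper_width: 0.0209
```

```bash
python3 - <<'E'
from s import *
s,R=st();tr(s)
I,D=env.camera("side");cv2.imwrite("pics/side7.png",cv2.resize(I[285:350,245:375],None,fx=6,fy=6,interpolation=2))
E
```

```text
16.75 [0.5106 0.1174 0.0647] yaw 11.34 z [-0.0026 -0.0019 -1.    ] F [  0.67 -12.79   3.54] Ftool [-1.87 12.68 -3.52] w 0.0209
tray x,y -0.000977221412082037 0.08164560229156412
```

View pics/side7.png

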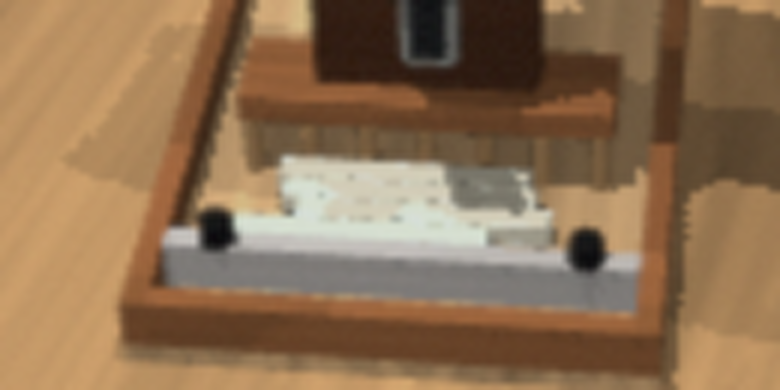

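The pack is closed and parallel to the rail. I hold for a further second.

Request:
{"method": "send_rows", "body": {
  "increments": [
    [[0, -0.0002, 0], [0, 0, 0], 1],
    [[0, 0, 0], [0, 0, 0], 1],
    [[0, 0, 0], [0, 0, 0], 1],
    [[0, 0, 0], [0, 0, 0], 1],
    [[0, 0, 0], [0, 0, 0], 1],
    [[0, 0, 0], [0, 0, 0], 1],
    [[0, 0, 0], [0, 0, 0], 1],
    [[0, 0, 0], [0, 0, 0], 1],
    [[0, 0, 0], [0, 0, 0], 1],
    [[0, 0, 0], [0, 0, 0], 1]
  ]
}}

```text
time_s: 17.8
tool_pos: [0.5106, 0.1175, 0.0647]
tcp_rot: [3.124, 0.31, -0.004]
force: [1.4, -13.3, 3.1]
gripper_width: 0.0215
```

Request:
{"method": "send_rows", "body": {
  "increments": [
    [[0, 0.0005, 0], [0, 0, 0], 1],
    [[0, 0.0005, 0], [0, 0, 0], 1],
    [[0, 0.001, 0], [0, 0, 0], 1],
    [[0, 0.002, 0], [0, 0, 0], 1],
    [[0, 0.004, 0], [0, 0, 0], 1],
    [[0, 0.006, -0.001], [0, 0, 0], 1],
    [[0, 0.008, -0.004], [0, 0, 0], 1],
    [[0, 0.004, -0.012], [0, 0, 0], 1],
    [[0, 0, -0.015], [0, 0, 0], 1],
    [[0, 0, -0.02], [0, 0, 0], 1]
  ]
}}

```text
time_s: 18.8
tool_pos: [0.5152, 0.0937, 0.1175]
tcp_rot: [-3.123, -0.311, 0.006]
force: [-0.4, -0.2, -2.6]
gripper_width: 0.0215
```

Request:
{"method": "send_rows", "body": {
  "increments": [
    [[0, 0.01, -0.015], [0, 0, 0], 1],
    [[-0.006, 0.03, -0.01], [0, 0, 0], 1],
    [[-0.007, 0.038, 0], [0, 0, 0], 1],
    [[-0.008, 0.04, 0], [0, 0, 0], 1],
    [[-0.008, 0.04, 0], [0, 0, 0], 1],
    [[-0.008, 0.04, 0], [0, 0, 0], 1],
    [[-0.008, 0.04, 0], [0, 0, 0], 1],
    [[-0.007, 0.035, 0], [0, 0, 0], 1],
    [[-0.005, 0.025, 0], [0, 0, 0], 1],
    [[-0.002, 0.01, 0], [0, 0, 0], 1]
  ]
}}

```text
time_s: 19.8
tool_pos: [0.5184, -0.2229, 0.1417]
tcp_rot: [-3.125, -0.308, 0.003]
force: [-0.4, 0.5, -2.7]
gripper_width: 0.0211
```

Request:
{"method": "send_rows", "body": {
  "increments": [
    [[0, 0.004, 0], [0, 0, 0], 1],
    [[0, 0, 0.01], [0, 0, 0], 1],
    [[0, 0, 0.015], [0, 0, 0], 1],
    [[0, 0, 0.015], [0, 0, 0], 1],
    [[0, 0, 0.01], [0, 0, 0], 1],
    [[0, 0, 0.006], [0, 0, 0], 1],
    [[0, 0, 0], [0, 0, 0], 1],
    [[0, 0, 0], [0, 0, 0], 1],
    [[0, 0, 0], [0, 0, 0], 1]
  ]
}}

```text
time_s: 20.7
tool_pos: [0.5197, -0.2239, 0.0857]
tcp_rot: [-3.125, -0.312, 0.003]
force: [0.4, -0.3, -1.7]
gripper_width: 0.0213
```

```bash
python3 - <<'E'
from s import *
s,R=st([.519,-.224,.0566]);print(R[2].round(4));tr(s)
E
```

```text
20.7 [ 0.5197 -0.2239  0.0857] yaw 11.4 z [-0.002   0.0013 -1.    ] F [ 0.39 -0.29 -1.72] Ftool [0.33 0.37 1.72] w 0.0213
delta tool [-0.0007 -0.      0.0291]
[-0.0017 -0.0016 -1.    ]
tray x,y -0.05951842298892521 -0.25480379227659133
```

Request:
{"method": "send_rows", "body": {
  "increments": [
    [[0, 0, 0.01], [0, 0, 0], 1],
    [[0, 0, 0.008], [0, 0, 0], 1],
    [[0, 0, 0.006], [0, 0, 0], 1],
    [[0, 0, 0.003], [0, 0, 0], 1],
    [[0, 0, 0.001], [0, 0, 0], 1],
    [[0, 0, 0], [0, 0, 0], 1],
    [[0, 0, 0], [0, 0, 0], 1]
  ]
}}

```text
time_s: 21.4
tool_pos: [0.5194, -0.2237, 0.057]
tcp_rot: [-3.124, -0.312, 0.004]
force: [0.4, -0.4, -2.8]
gripper_width: 0.0214
```

Request:
{"method": "send_rows", "body": {
  "increments": [
    [[0, 0, 0.0007], [0, 0, 0], 1],
    [[0, 0, 0], [0, 0, 0], 1],
    [[0, 0, 0], [0, 0, 0], 1]
  ]
}}

```text
time_s: 21.7
tool_pos: [0.5194, -0.2238, 0.0566]
tcp_rot: [-3.124, -0.312, 0.004]
force: [-1.3, 0.9, 2.4]
gripper_width: 0.0215
```

Request:
{"method": "send_rows", "body": {
  "increments": [
    [[0, 0, 0.0005], [0, 0, 0], 1],
    [[0, 0, 0], [0, 0, 0], 1],
    [[0, 0, 0], [0, 0, 0], 1]
  ]
}}

```text
time_s: 22.0
tool_pos: [0.5193, -0.2238, 0.0565]
tcp_rot: [-3.124, -0.312, 0.004]
force: [-5.0, -0.1, 6.9]
gripper_width: 0.0211
```

Request:
{"method": "send_rows", "body": {
  "increments": [
    [[0, 0, -0.0004], [0, 0, 0], 1],
    [[0, 0, 0], [0, 0, 0], 0.5],
    [[0, 0, 0], [0, 0, 0], 0.3],
    [[0, 0, 0], [0, 0, 0], 0.1],
    [[0, 0, 0], [0, 0, 0], 0.1],
    [[0, 0, 0], [0, 0, 0], 0.1],
    [[0, 0, 0], [0, 0, 0], 0.1]
  ],
  "force": 40
}}

```text
time_s: 22.7
tool_pos: [0.5192, -0.2236, 0.056]
tcp_rot: [-3.124, -0.312, 0.004]
force: [-0.8, -0.1, 0.3]
gripper_width: 0.077
```

Request:
{"method": "send_rows", "body": {
  "increments": [
    [[0, 0, -0.01], [0, 0, 0], 0],
    [[0, 0, -0.03], [0, 0, 0], 0],
    [[0, 0, -0.04], [0, 0, 0], 0],
    [[0, 0, -0.04], [0, 0, 0], 0],
    [[0, 0, -0.04], [0, 0, 0], 0],
    [[-0.03, 0.03, 0], [0, 0, 0], 0],
    [[-0.03, 0.03, 0], [0, 0, 0], 0],
    [[-0.03, 0.03, 0], [0, 0, 0], 0],
    [[-0.03, 0.03, 0], [0, 0, 0], 0],
    [[0, 0.04, 0], [0, 0, 0], 0]
  ]
}}

```text
time_s: 23.7
tool_pos: [0.4311, -0.4056, 0.2173]
tcp_rot: [-3.124, -0.309, 0.005]
force: [0.6, 0.1, 0.8]
gripper_width: 0.0855
```

Request:
{"method": "send_rows", "body": {
  "increments": [
    [[0, 0.04, 0], [0, 0, 0], 0],
    [[0, 0.03, 0], [0, 0, 0], 0],
    [[0, 0.02, 0], [0, 0, 0], 0],
    [[0, 0, 0], [0, 0, 0], 0],
    [[0, 0, 0], [0, 0, 0], 0]
  ]
}}

```text
time_s: 24.2
tool_pos: [0.4514, -0.4925, 0.216]
tcp_rot: [-3.123, -0.311, 0.004]
force: [1.0, 0.1, -0.3]
gripper_width: 0.0852
```

```bash
python3 - <<'E'
from s import *
s,R=st()
I,D=env.camera("top");cv2.imwrite("pics/top9.png",cv2.resize(I[170:310,170:430],None,fx=3,fy=3,interpolation=2))
P=cloud("top",D)
H,S,V=cv2.split(cv2.cvtColor(I,cv2.COLOR_BGR2HSV))
w=np.zeros(S.shape,np.uint8);w[185:305,175:355]=((S<70)&(V>110))[185:305,175:355]
n,l,st_,ce=cv2.connectedComponentsWithStats(w)
for i in range(1,n):
    if st_[i,4]>40:
        v,u=np.nonzero(l==i);q=np.array([ray("top",a,b,.018)[:2] for a,b in zip(u,v)],np.float32)*1000
        print(ce[i].round(),st_[i,4],cv2.minAreaRect(q))
J,_=env.camera("side");cv2.imwrite("pics/side9.png",cv2.resize(J[150:350,220:400],None,fx=3,fy=3,interpolation=2))
cv2.imwrite("pics/fin.png",np.hstack([cv2.resize(I[180:300,175:425],(450,216),interpolation=2),cv2.resize(J[190:350,230:400],(345,325),interpolation=2)[:216]]) if 0 else cv2.imread("pics/top9.png"))
E
```

```text
24.2 [ 0.4514 -0.4925  0.216 ] yaw 11.39 z [-0.003   0.0024 -1.    ] F [ 1.02  0.09 -0.25] Ftool [1.02 0.11 0.25] w 0.0852
[214. 255.] 1227 ((502.6094665527344, 169.0134735107422), (139.46072387695312, 75.8204574584961), 11.527862548828125)
```

View pics/top9.png

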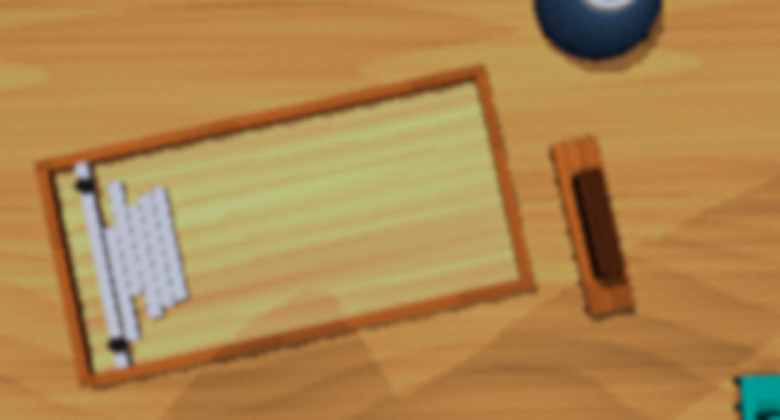

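View pics/side9.png

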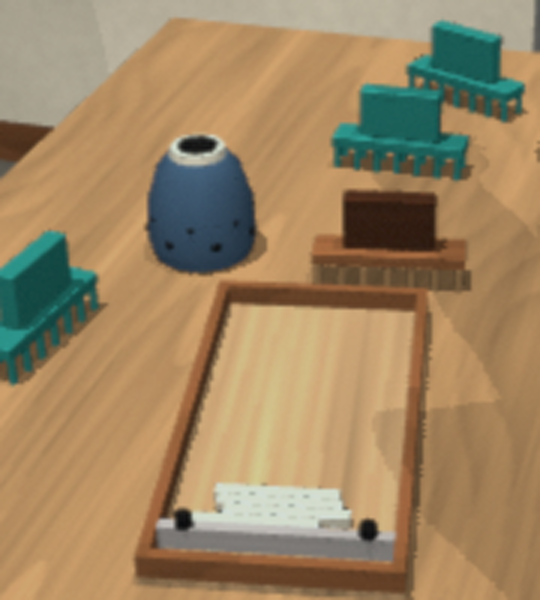

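The bars form one close pack against the stop. In the top crop it spans about (100–188, 180–340), parallel to the rail. The rake stands upright beside the tray's empty end at (592,228), and the pot has not moved. I hand it in.

```bash
python3 -c "
from plant import env
print(env.finish_job())"
```

```text
the job is handed in; nothing more can be done
None
```

The five bars are now in one close pack against the stop rail and parallel to it. The rake stands upright and released beside the tray's empty end, about 35 mm from it. I handed the job in at about 24 s.

- **Combing:** I took the brown rake by its grip and touched its pegs down on the empty end with about 10–13 N. I then combed about 235 mm to the stop. Sampled downward force on the tray stayed well below 40 N.
- **Squeeze:** I held it for about 1.3 s with 13–14 N total at the wrist. About 4–5 N of that is peg drag on the floor, so I estimate 8–10 N on the bars. Even with no drag it stays under 20 N.
- **Stop position:** I found it by feel at about 162 mm from the floor centre. My first estimate from the picture was about 156 mm, so the two disagreed by 6 mm; I went by feel.
- **Last checks:** The final top and side pictures show the pack as one closed block, at 11.5° against the tray's roughly 11.4°. The bars are staggered lengthwise, because they were only pushed along the tray. The pot is in place and nothing fell. The jar and brush were not in the last pictures, but the arm never went near them.

I read the force only at the end of each move, so any brief peak in between would not show.

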